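# Clamp the rail and hold a loose tenon through its mortise

### The arm

A 6-joint arm with a two-finger parallel gripper is mounted at the origin on the work surface. World frame = base frame: x ahead of the robot, y to its left, z up, the work surface at z = 0. Lengths are in m, angles in degrees, forces in N, time in s.
With the tool pointing down it reaches from about 0.25 to 0.725 m from the base axis. Payload 9.7 kg.
Tool frame: the origin (TCP) lies on the centre line of the jaws, within the pads' length; the fingertips stand 17 mm ahead of it and the grasp point (between the pads) lies 2 mm behind it (bot.tip_extent is the distance from the TCP to the fingertips, in m); z points along the fingers, y is the line along which they close (so a half turn about z gives the same grasp; the last joint's range is limited). The gripper opens to 85 mm and grips with 20 to 120 N. Pads are 22 mm wide; open, the fingers measure 114 mm over their backs; the gripper's body (76 mm by 85 mm) begins 54 mm behind the grasp point. The pads swing forward as they close: fully open they stand 13 mm farther back than shut.
Start: joints at [71.448, 4.979, 10.078, 95.1, 0, 90], TCP at [0.175, 0.521, 0.248] pointing down, gripper open.
Joint ranges: [-179.16, 179.16], [-48.56, 103.87], [-65.8, 70.77], [-126.05, 130.52], [-82.76, 87.17], [-180, 180]. Speed limits (degrees/s): [127.2, 127.2, 147.25, 180, 180, 180].

### API

Orientations are given as [roll, pitch, yaw] about the fixed x, y, z axes, in that order (R = Rz(yaw) Ry(pitch) Rx(roll)).
In Python, from workcell import bot gives the robot as it stands.
- The arm moves only by the tool carry_out, never from a script. Its argument "moves" is text: rows parted by semicolons, each of 7 numbers parted by spaces: the shift along the tool's x, y, z in mm, then the turn, a rotation vector about the tool's x, y, z in degrees, then the finger opening in mm, from 0 to 85.4. A call has 1 to 20 rows; each row is the pose to reach, as a shift and turn from the pose commanded when the call began, along the tool's axes at that moment; what a row does not reach only later rows make up. A row lasts 1/10 s, in which the tool goes at most 50 mm and 8.59 degrees, less where a joint would pass 70% of its speed; a pose out of reach is approached as far as the arm can. A call with a gripper value outside its range is refused whole. The fingers move at their own pace and stop on an object; "force" is the grip in N (left out, the last holds). Time passes only in rows, so rows that repeat a pose let the fingers close. It gives the time, the measured TCP pose, the force, the opening and the grip force at its end, in the units of the state.
- bot.get_obs(): the state, without advancing time (a new reading comes with each control period).
- bot.camera(name): name is "side" or "top" or "wrist"; returns a dict with "img" (480x640x3 uint8, red, green, blue), "mtx" (3x3 intrinsics, pixels), "position" and "orientation" of the camera in the world; the wrist camera has in their place "mount" (4x4, takes a point from camera to tool coordinates, whose origin is the TCP and whose axes are the flange's). Camera axes: x right, y up, looking along -z (the intrinsics and any distortion apply to the point x, -y, -z); pixel columns grow to the right and rows downward; lengths in m; the calibration is good to about 2 mm. A picture is of the moment at which its call begins: read the wrist's pose just before it. There is no depth.
- bot.job_done(): hands the job in; it is judged then, once.
The state is a dict: "time": time; "q": joint angles; "qd": joint speeds; "joint_efforts": joint torques, N m; "ee_pos": TCP position; "tcp_rot": TCP orientation; "wrist_force": force on the tool from outside, world axes, zero at the start; "torque": the same for the moment, N m; "opening": finger opening in m; "grasp_force": force on a finger pad.
Only numpy, scipy, OpenCV 4.12 (cv2) and the standard library are available. Lean on these libraries where they do the work, as an engineer would, in place of code of your own. Each camera call takes 0.05 s, during which the arm holds its last target. There are 200 camera calls.

### The job

The mortised wooden rail lies loose on its two bearers: crank the bench clamp's handle clockwise (seen from above) until its foot presses the rail firmly. Then take the longer of the two wooden keys out of the stand, pass it upright down through the slot in the rail until its lower end clearly shows below the rail (roughly 1 to 3 cm), and finish while still holding it there in the gripper, hanging free of the bench and not jammed against the rail, so that its shoulder line can be scribed. Do not shift the rail, and leave the shorter key in the stand and the other things on the bench where they are.

Things in the scene. Friction and masses are not known exactly. Their poses are not given: they have to be found in the camera images.
- clamp: green cast-iron C-shaped bench clamp, fixed to the bench, with its two wooden bearers (50 mm high). Origin on the bench top exactly under the vertical spindle, about which the crank turns; z up. Its column stands 100 mm from the spindle towards +y of this frame and its arm lies over the rail, top at z 175 mm; the bearers are centred at y 0 (60 mm wide) and y -275 mm (30 mm wide) and the rail lies along y over them.
- crank (a joint): turn of the crank on top of the clamp, rad; grows as the crank turns clockwise seen from above, about the vertical spindle. It starts between 0 and 3. The captive spindle drives the jaw down 1.91 mm per rad, the crank stays at its height. The sprung foot meets the rail at about 7.3 and from there its push grows about 15 N per rad; about 8.5 to 9 is well tight, a hard stop comes at 9.2. It takes about 3 N at the knob and stays where it is left.
- crank_knob (a point): middle of the gripping part of the crank's black upright knob, 20 mm in diameter, 40 mm tall, which spins freely on its pin 50 mm from the spindle axis. The point lies on the knob's axis 25 mm above the knob's lower end and 15 mm below its top; the flat steel crank arm lies right under the knob, and nothing on the clamp is higher than the knob.
- foot: round steel foot of the clamp's jaw, 48 mm in diameter, 9 mm thick, above the rail; origin at the centre of its flat underside. Sprung, 8 N per mm, up to 4 mm of give.
- board: loose wooden rail, 90 x 360 x 24 mm, 0.45 kg, long along its y; lies on the bearers so that its underside is 50 mm and its top 74 mm above the bench. Origin at the centre of its underside, z up.
- mortise (a point): centre of the slot's mouth on the rail's top face. The slot goes straight through the 24 mm thick rail: 14 mm wide along this frame's x, 44 mm long along its y (along the rail), square-edged; z up. Nothing lies under it but the bench, 74 mm below the mouth. It is about 190 mm from the spindle.
- key_center (a point): centre (half-way up) of the longer wooden key: a flat bar 12 mm thick (its x) x 40 mm wide (its y) x 130 mm long (its z, up), 45 g, its lowest 8 mm tapering in thickness from 12 to 8 mm as a lead-in, standing upright in the stand. It fits the slot with 2 mm to spare across its thickness and 4 mm across its width, either way round.
- key_tip (a point): centre of the longer key's lower end face, 65 mm below its centre.
- short_key_center (a point): centre of the shorter key, 12 x 40 x 80 mm, standing in the stand's other pocket; to be left there.
- stand: fixed plywood stand, 50 x 140 x 42 mm, origin at the centre of its underside, with two pockets 16 x 44 mm and 30 mm deep (floor 12 mm above the bench) at y +35 and -35 mm of its frame; each key may be in either pocket, its axes parallel to the stand's. The long key's top is 142 mm above the bench, the short one's 92 mm.
- trimmer: blue and aluminium trim router standing on the bench, base 90 x 90 mm, 175 mm tall; origin under its centre. A bystander.
- offcut: wooden offcut lying on the bench, 30 x 100 x 18 mm; origin under its centre. A bystander.
- hammer: hammer lying on the bench, about 0.3 m long. A bystander.

How it is judged (in metres and radians):
On the way, in this order (a step that is already met when the one before it is completed fails the run):
1. the clamp's foot presses the rail with more than 10 N (contact force between foot and board above 10 N), for 0.3 s.
2. the longer key is lifted clear of the stand, over the rail's top (height (world z) of key_tip above 0.074 m and contact force between the fingers and key above 1 N), for 0.1 s.
At the end, for the whole second after the job is handed in: Foot presses the rail over 10 N; longer key upright (0.12 rad) in the slot, tip within 10 mm of its axis, at least 5 mm below the rail and 5 mm above the bench, still, held by the fingers (over 1 N), under 15 N on the rail; shorter key in its pocket (contact force between foot and board above 10 N and z of key_tip in the frame of mortise below -0.029 m and height (world z) of key_tip above 0.005 m and horizontal distance between key_tip and mortise below 0.01 m and angle between the z axis of key_center and the z axis of mortise, either way round below 0.12 rad and contact force between the fingers and key above 1 N and contact force between key and board below 15 N and linear speed of key below 0.02 m/s and z of short_key_center in the frame of stand below 0.06 m); the arm keeps its last pose, push and grip.
It fails at once if the rail is shifted by more than 12 mm (distance of mortise from where it was at the start of the episode above 0.012 m).
It fails at once if the shorter key is moved by more than 15 mm (distance of short_key_center from where it was at the start of the episode above 0.015 m).
It fails at once if the trim router, offcut or hammer is moved by more than 20 mm (distance of any of trimmer, offcut, hammer from where it was at the start of the episode above 0.02 m).
It also fails if it takes over 64 s, if anything falls off the work surface, if the arm or the gripper's body presses on something with over 40 N, if the wrist force passes 120 N, or if a joint passes its speed limit or range.

## Working session

There is one attempt and no reset: what is moved stays moved. The work goes in short steps, Python scripts to look and compute and a tool call to move; the robot and the scene stay as the last step left them, time stands still between calls to the robot, and variables do not carry over. Pictures are saved under pics/ and viewed, at most 10 in all, crops included, and the job is handed in when it is done.

Besides the shell and the picture viewer there is one more tool, called after "Call:" by a JSON object that holds its "api" and its "payload". carry_out: Moves the arm, as the interface text tells. Its arguments: {"type":"object","properties":{"moves":{"type":"string"},"force":{"type":"number"}},"required":["moves"]}

```bash
mkdir -p pics; ls; cat > h.py <<'E'
import numpy as np, cv2
from scipy.spatial.transform import Rotation as R
from workcell import bot
def snap(name,fn):
    o=bot.get_obs(); c=bot.camera(name); cv2.imwrite('pics/'+fn,c['img'][...,::-1]); return o,c
E
python3 - <<'E'
from h import *
for n in ('top','side'):
    o,c=snap(n,n+'1.png'); print(n,c['mtx'],c['position'],c['orientation'],[k for k in c])
o=bot.get_obs();print(o)
print(bot.camera('wrist')['mount'])
E
```

```text
pics
top [[457.43149324   0.         316.34741712]
 [  0.         457.43149324 238.56515744]
 [  0.           0.           1.        ]] [0.3761702  0.03557634 1.43307752] [  6.34728491  -0.67992235 -89.34219351] ['img', 'mtx', 'position', 'orientation']
side [[595.16490628   0.         316.25233085]
 [  0.         595.16490628 244.52760095]
 [  0.           0.           1.        ]] [ 0.26833022 -1.20941986  0.98223115] [ 56.60072576  -1.28419104 -11.50466361] ['img', 'mtx', 'position', 'orientation']
{'time': 0.1, 'q': array([7.14485268e+01, 5.00847618e+00, 1.00398394e+01, 9.50993187e+01,
       2.49562400e-04, 9.00022689e+01]), 'qd': array([-0.04046894, -0.10678054,  0.09837136,  0.08236872, -0.09805161,
       -0.00635135]), 'joint_efforts': array([-6.00324674e-04, -5.21563518e+01,  4.65653586e+01,  1.61524129e-02,
       -1.28087540e-04, -1.72147949e-06]), 'ee_pos': array([0.17492833, 0.52125264, 0.24765646]), 'tcp_rot': array([-1.79932045e+02, -2.46871165e-04,  1.61446258e+02]), 'wrist_force': array([ 0.74634482,  0.51114473, -0.4733378 ]), 'torque': array([-0.00567546, -0.01147541, -0.03372394]), 'grasp_force': 0.0, 'opening': 0.08558546845156827}
[[ 3.96271286e-04  9.46811417e-01  3.21788724e-01  8.37950862e-02]
 [ 9.99999912e-01 -4.18511088e-04 -6.26958676e-08  1.10127322e-03]
 [ 1.34612788e-04  3.21788696e-01 -9.46811500e-01 -1.26281467e-01]
 [ 0.00000000e+00  0.00000000e+00  0.00000000e+00  1.00000000e+00]]
```

View pics/top1.png

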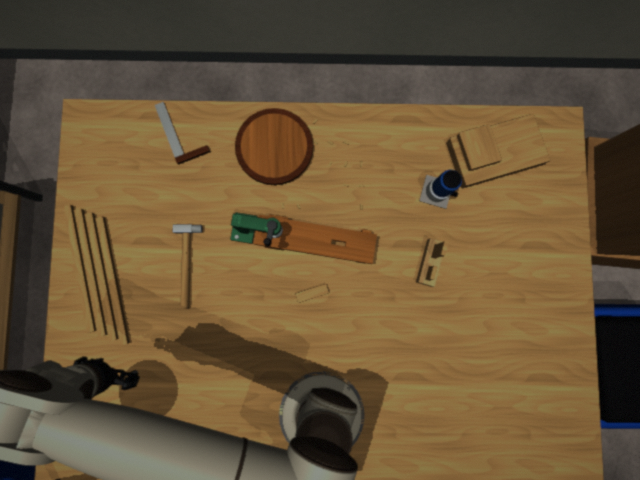

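View pics/side1.png

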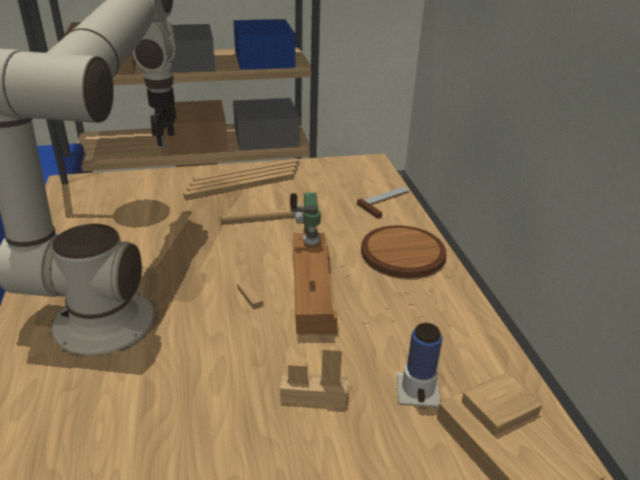

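The top view shows the clamp (≈255,228), the mortise (≈339,243) and the stand (≈432,261), with the long key at its far (+x) end. The hammer is at ≈(187,260) and the offcut at ≈(312,293). Next I'll cast rays and zoom in.

```bash
cat >> h.py <<'E'
def pose(c,o=None):
    F=np.eye(4)
    if 'mount' in c:
        F[:3,:3]=R.from_euler('xyz',o['tcp_rot'],degrees=True).as_matrix(); F[:3,3]=o['ee_pos']; return F@c['mount']
    F[:3,:3]=R.from_euler('xyz',c['orientation'],degrees=True).as_matrix(); F[:3,3]=c['position']; return F
def onz(c,uv,z,o=None):
    T=pose(c,o); K=c['mtx']; uv=np.atleast_2d(uv).astype(float)
    d=np.c_[(uv[:,0]-K[0,2])/K[0,0],-(uv[:,1]-K[1,2])/K[1,1],-np.ones(len(uv))]@T[:3,:3].T
    return T[:3,3]+d*((z-T[2,3])/d[:,2])[:,None]
E
python3 - <<'E'
from h import *
c=bot.camera('top');s=bot.camera('side')
for n,u,z in [('knob',(267,240),.2),('spindle',(273,231),.18),('mort',(339,243),.074),('bend1',(378,234),.074),('bend2',(374,263),.074),('longkey',(438,247),.142),('short',(432,270),.092),('standA',(427,236),.042),('standB',(419,282),.042),('trim',(436,192),0)]: print(n,onz(c,u,z)[0].round(3))
a=cv2.resize(c['img'][190:300,215:460],None,fx=3.2,fy=3.2,interpolation=2)
b=cv2.resize(s['img'][185:405,230:450],None,fx=1.1,fy=1.1,interpolation=2)
im=np.zeros((600,784,3),np.uint8);im[:352]=a[:352,:784];im[352:594,:242]=b
im2=cv2.resize(s['img'][185:260,275:345],None,fx=3.2,fy=3.2,interpolation=2);im[355:595,260:484]=im2
im2=cv2.resize(s['img'][335:410,270:360],None,fx=3.2,fy=3.2,interpolation=2);im[355:595,490:778]=im2
cv2.imwrite('pics/z.png',im[...,::-1])
E
```

```text
knob [0.508 0.156 0.2  ]
spindle [0.535 0.142 0.18 ]
mort [ 0.515 -0.047  0.074]
bend1 [ 0.544 -0.163  0.074]
bend2 [ 0.457 -0.151  0.074]
longkey [ 0.5   -0.324  0.142]
short [ 0.437 -0.319  0.092]
standA [ 0.543 -0.319  0.042]
standB [ 0.402 -0.292  0.042]
trim [ 0.691 -0.361  0.   ]
```

View pics/z.png

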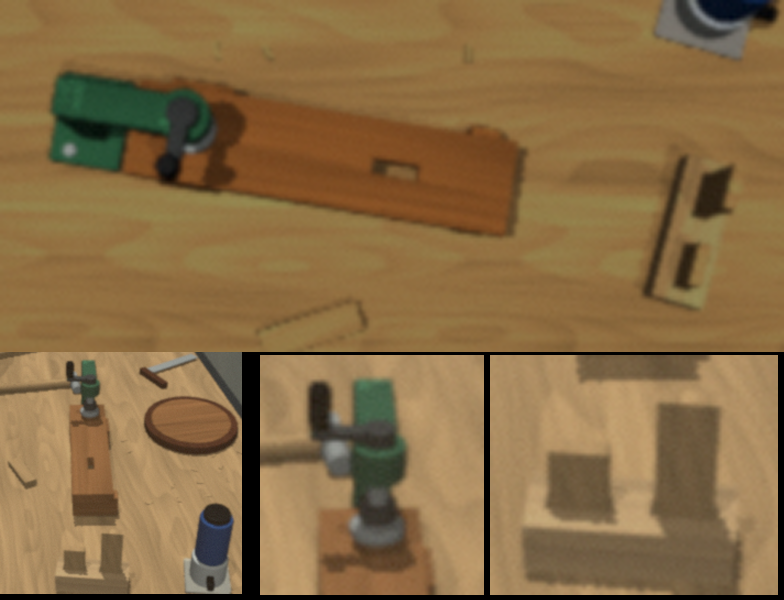

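The zoom shows the knob at ≈(267.5,242) in the top view and ≈(294,201) in the side view, with the crank pointing to −x. The rail is yawed about −7°, and the long key is in the stand's +x pocket. I'll triangulate the knob and go there for a closer look.

```bash
cat >> h.py <<'E'
def go(p,yaw,o=None,tilt=True):
    o=o or bot.get_obs(); M=R.from_euler('xyz',o['tcp_rot'],degrees=True)
    G=R.from_euler('xyz',[180,0,yaw],degrees=True)
    print('shift',((M.inv().apply(np.array(p)-o['ee_pos']))*1000).round(1),'rot',np.degrees((M.inv()*G).as_rotvec()).round(1))
def tri(L):
    A=np.zeros((3,3));b=np.zeros(3)
    for c,uv,o in L:
        p=pose(c,o)[:3,3]; d=onz(c,uv,p[2]-.5,o)[0]-p; d/=np.linalg.norm(d); P=np.eye(3)-np.outer(d,d);A+=P;b+=P@p
    return np.linalg.solve(A,b)
E
python3 - <<'E'
from h import *
c=bot.camera('top');s=bot.camera('side')
print(tri([(c,(267.5,241.5),None),(s,(293.8,200.6),None)]))
go([.50,.13,.34],80)
E
```

```text
[0.50277247 0.15379216 0.20909901]
shift [-432.7 -267.7  -91.8] rot [-0.   0.  81.4]
```

Call:
{"api": "carry_out", "payload": {"moves": "-433 -268 -92 0 0 40 85; -433 -268 -92 0 0 81.4 85; -433 -268 -92 0 0 81.4 85; -433 -268 -92 0 0 81.4 85; -433 -268 -92 0 0 81.4 85; -433 -268 -92 0 0 81.4 85; -433 -268 -92 0 0 81.4 85; -433 -268 -92 0 0 81.4 85; -433 -268 -92 0 0 81.4 85; -433 -268 -92 0 0 81.4 85; -433 -268 -92 0 0 81.4 85; -433 -268 -92 0 0 81.4 85; -433 -268 -92 0 0 81.4 85; -433 -268 -92 0 0 81.4 85; -433 -268 -92 0 0 81.4 85; -433 -268 -92 0 0 81.4 85"}}

```text
time: 1.95
ee_pos: [0.4997, 0.1303, 0.3404]
tcp_rot: [180.0, -0.0, 80.1]
wrist_force: [0.3, 0.5, -0.2]
opening: 0.0851
grasp_force: 0.0
```

```bash
python3 - <<'E'
from h import *
o,c=snap('wrist','w1.png');print(o['ee_pos'],o['tcp_rot'],o['time'],c['mtx'])
E
```

```text
[0.499717   0.13034765 0.34038389] [ 1.79992177e+02 -7.30401162e-03  8.01347273e+01] 1.95 [[401.64538797   0.         320.94914825]
 [  0.         401.64538797 239.92882354]
 [  0.           0.           1.        ]]
```

View pics/w1.png

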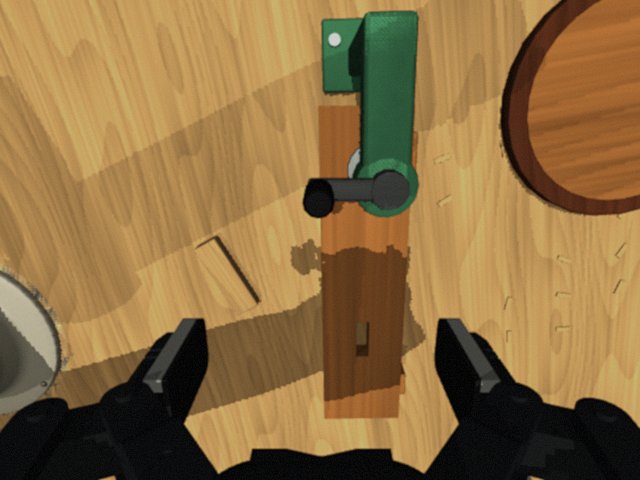

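The wrist view shows the knob's top at ≈(320,197), the crank hub at ≈(390,190) and the slot at ≈(362,338). I'll refine these by contours.

```bash
python3 - <<'E'
from h import *
o=bot.get_obs();c=bot.camera('wrist');im=c['img']
np.set_printoptions(suppress=True,precision=4)
g=im.max(2)
# knob: very dark blob
sub=lambda m,x0,y0,x1,y1:(lambda z:(z.__setitem__((slice(y0,y1),slice(x0,x1)),m[y0:y1,x0:x1]),z)[1])(np.zeros(m.shape,np.uint8))
m=sub((g<45).astype(np.uint8),295,165,342,225)
k=max(cv2.findContours(m,0,2)[0],key=cv2.contourArea);print('knob',cv2.minEnclosingCircle(k),cv2.boundingRect(k))
sat=im.max(2).astype(int)-im.min(2)
m=sub(((sat<25)&(g>=35)&(g<110)).astype(np.uint8),330,160,425,220)
k=max(cv2.findContours(m,0,2)[0],key=cv2.contourArea);print('hub',cv2.boundingRect(k))
# green head circle
hsv=cv2.cvtColor(im,cv2.COLOR_RGB2HSV)
gm=cv2.inRange(hsv,(50,90,30),(90,255,255));x,y=np.nonzero(gm[190:220,340:430].any(0))[0][[0,-1]] if 0 else (0,0)
r=np.nonzero(gm)[0];print('green low',r.max(), 'right cols', [np.nonzero(gm[i])[0].max() for i in range(165,216,5)],[np.nonzero(gm[i])[0].min() for i in range(195,216,5)])
a=cv2.resize(im[150:230,290:430],None,fx=4,fy=4,interpolation=2)
b=cv2.resize(im[310:365,345:385],None,fx=4,fy=4,interpolation=2)
z=np.zeros((320,740,3),np.uint8);z[:,:560]=a;z[:220,570:730]=b
cv2.imwrite('pics/z2.png',z[...,::-1])
E
```

```text
knob ((324.3636474609375, 195.63636779785156), 23.5274658203125) (303, 179, 39, 38)
hub (330, 160, 80, 50)
green low 216 right cols [np.int64(410), np.int64(413), np.int64(415), np.int64(416), np.int64(417), np.int64(416), np.int64(415), np.int64(412), np.int64(408), np.int64(402), np.int64(391)] [np.int64(408), np.int64(406), np.int64(362), np.int64(367), np.int64(377)]
```

View pics/z2.png

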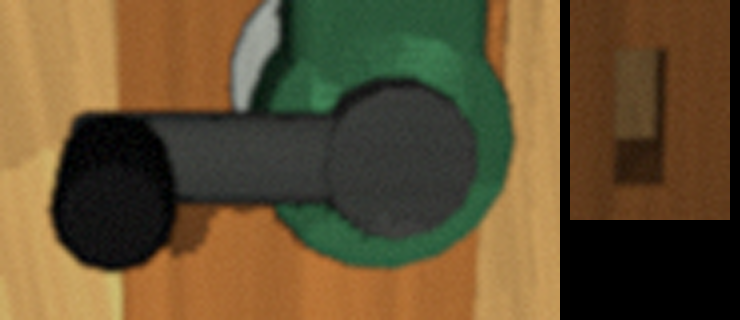

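```bash
python3 - <<'E'
from h import *
np.set_printoptions(suppress=True,precision=4)
o=bot.get_obs();c=bot.camera('wrist')
print('head',onz(c,[(384.7,185.5)],.175,o))
sp=onz(c,[(384.7,185.5)],.175,o)[0]
for z in (.185,.19,.195): print('hub',onz(c,[(390.5,189.5)],z,o))
for z in (.21,.22,.225,.23,.235):
    p=onz(c,[(318,202)],z,o)[0];print('knobtop',p,np.linalg.norm((p-sp)[:2]), 'diam',np.linalg.norm(onz(c,[(303,202)],z,o)-onz(c,[(333.2,202)],z,o)))
# slot mouth corners at crop
sl=np.array([(615,48),(663,48),(663,183),(615,183)],float);uv=np.c_[345+(sl[:,0]-570)/4,310+sl[:,1]/4]
P=onz(c,uv,.074,o);print('slot',P,P.mean(0))
# rail edge lines
print(onz(c,[(325,418),(397,417),(320,107),(405,330)],.074,o))
E
```

```text
head [[0.5499 0.1489 0.175 ]]
hub [[0.5524 0.1475 0.185 ]]
hub [[0.5517 0.1487 0.19  ]]
hub [[0.551  0.1499 0.195 ]]
knobtop [0.5013 0.1532 0.21  ] 0.048851367407465644 diam 0.019748241534612587
knobtop [0.5017 0.1556 0.22  ] 0.04863968197679723 diam 0.01897881217417745
knobtop [0.502  0.1567 0.225 ] 0.04857716738927184 diam 0.018594097493959804
knobtop [0.5022 0.1579 0.23  ] 0.04854370420311304 diam 0.018209382813742216
knobtop [0.5025 0.1591 0.235 ] 0.048539352502747615 diam 0.017824668133524676
slot [[ 0.5129 -0.0199  0.074 ]
 [ 0.526  -0.0222  0.074 ]
 [ 0.5201 -0.0657  0.074 ]
 [ 0.5066 -0.0633  0.074 ]] [ 0.5164 -0.0428  0.074 ]
[[ 0.4565 -0.1445  0.074 ]
 [ 0.5429 -0.158   0.074 ]
 [ 0.5123  0.2101  0.074 ]
 [ 0.5651 -0.0393  0.074 ]]
```

```bash
python3 - <<'E'
from h import *
go([.502,.156,.213],80)
E
```

```text
shift [ 26.   -2.5 127.4] rot [ 0.  -0.   0.1]
```

Call:
{"api": "carry_out", "payload": {"moves": "26 -2.5 40 0 0 0 45; 26 -2.5 80 0 0 0 45; 26 -2.5 105 0 0 0 45; 26 -2.5 120 0 0 0 45; 26 -2.5 127 0 0 0 45; 26 -2.5 127 0 0 0 45; 26 -2.5 127 0 0 0 45; 26 -2.5 127 0 0 0 10; 26 -2.5 127 0 0 0 10; 26 -2.5 127 0 0 0 10; 26 -2.5 127 0 0 0 10; 26 -2.5 127 0 0 0 10; 26 -2.5 127 0 0 0 10; 26 -2.5 127 0 0 0 10", "force": 25}}

```text
time: 3.5
ee_pos: [0.5023, 0.1558, 0.2143]
tcp_rot: [179.9, -0.0, 80.1]
wrist_force: [-2.5, 1.0, 7.0]
opening: 0.0191
grasp_force: 24.5
```

Gripped, with a slight upward force, so I'll lift 3 mm and work out the arc.

```bash
cat >> h.py <<'E'
def arc(c,th0,th1,n,r,dz=0,phi0=None,z=0,opening=10):
    """rows from the present pose; angle (clockwise from present) th"""
    o=bot.get_obs();p=o['ee_pos'][:2];d=p-np.array(c)
    f=np.arctan2(d[1],d[0]) if phi0 is None else phi0
    M=R.from_euler('xyz',[180,0,o['tcp_rot'][2]],degrees=True)
    out=[]
    for t in np.linspace(th0,th1,n+1)[1:]:
        q=np.array(c)+r*np.array([np.cos(f-t),np.sin(f-t)])-p
        s=M.inv().apply([q[0],q[1],dz])*1000
        out.append('%.1f %.1f %.1f 0 0 0 %g'%(*s,opening))
    print('phi0',f,np.linalg.norm(d));print('; '.join(out))
E
python3 - <<'E'
from h import *
arc((.551,.149),0,1.6,16,.0495,.003)
E
```

```text
phi0 3.0033897973132695 0.04914543959253211
4.9 -0.3 -3.0 0 0 0 10; 9.9 0.3 -3.0 0 0 0 10; 14.7 1.3 -3.0 0 0 0 10; 19.4 2.9 -3.0 0 0 0 10; 23.9 4.9 -3.0 0 0 0 10; 28.2 7.3 -3.0 0 0 0 10; 32.3 10.2 -3.0 0 0 0 10; 36.0 13.4 -3.0 0 0 0 10; 39.4 17.0 -3.0 0 0 0 10; 42.4 20.9 -3.0 0 0 0 10; 45.0 25.1 -3.0 0 0 0 10; 47.2 29.6 -3.0 0 0 0 10; 48.9 34.2 -3.0 0 0 0 10; 50.2 39.0 -3.0 0 0 0 10; 51.0 43.9 -3.0 0 0 0 10; 51.2 48.8 -3.0 0 0 0 10
```

Call:
{"api": "carry_out", "payload": {"moves": "5 0 -3 0 0 0 10; 9.9 0.3 -3 0 0 0 10; 14.7 1.3 -3 0 0 0 10; 19.4 2.9 -3 0 0 0 10; 24 5 -3 0 0 0 10; 28 7.3 -3 0 0 0 10; 32.3 10.2 -3 0 0 0 10; 36 13.4 -3 0 0 0 10; 39.4 17 -3 0 0 0 10; 42.4 21 -3 0 0 0 10; 45 25 -3 0 0 0 10"}}

```text
time: 4.6
ee_pos: [0.5346, 0.1944, 0.2146]
tcp_rot: [-179.9, 0.2, 80.0]
wrist_force: [1.0, -8.8, -8.5]
opening: 0.019
grasp_force: 26.8
```

```bash
python3 - <<'E'
from h import *
o,c=snap('wrist','w2.png');print(o['ee_pos'],o['wrist_force'],o['grasp_force'],o['opening'])
d=o['ee_pos'][:2]-np.array([.551,.149]);print(np.hypot(*d),np.arctan2(d[1],d[0]))
arc((.551,.149),0,2,20,.0495,0)
E
```

```text
[0.53462922 0.19437693 0.21460918] [ 1.02509074 -8.80035448 -8.51286114] 26.761030355701223 0.018990053976611885
0.04823969422742053 1.9170361358010293
phi0 1.9059094949006783 0.048198984311146845
3.3 3.8 0.0 0 0 0 10; 5.1 8.4 0.0 0 0 0 10; 6.3 13.2 0.0 0 0 0 10; 7.1 18.1 0.0 0 0 0 10; 7.4 23.0 0.0 0 0 0 10; 7.2 28.0 0.0 0 0 0 10; 6.5 32.9 0.0 0 0 0 10; 5.4 37.7 0.0 0 0 0 10; 3.7 42.3 0.0 0 0 0 10; 1.6 46.8 0.0 0 0 0 10; -0.9 51.1 0.0 0 0 0 10; -3.9 55.0 0.0 0 0 0 10; -7.2 58.7 0.0 0 0 0 10; -10.9 62.0 0.0 0 0 0 10; -14.9 64.9 0.0 0 0 0 10; -19.2 67.4 0.0 0 0 0 10; -23.7 69.5 0.0 0 0 0 10; -28.4 71.1 0.0 0 0 0 10; -33.2 72.2 0.0 0 0 0 10; -38.1 72.9 0.0 0 0 0 10
```

View pics/w2.png

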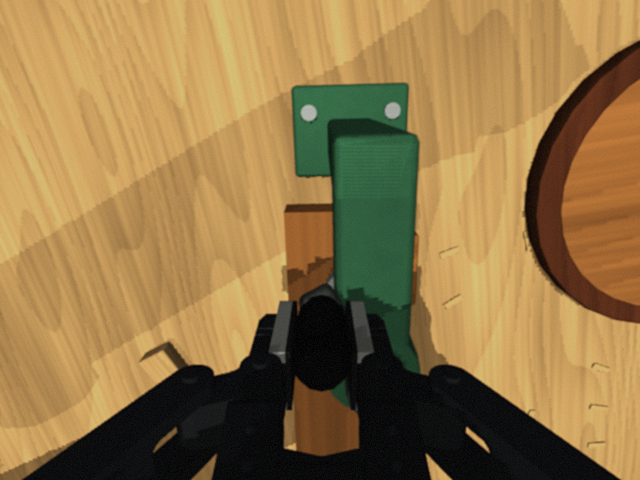

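The knob is in the grip and the crank is turning, with the column plate still behind at ≈(350,130). From the two measured points the centre refits to about (0.5515, 0.1475). Continuing from the commanded pose.

```bash
sed -i 's/opening=10):/opening=10,p=None):/; s/o=bot.get_obs();p=o\[.ee_pos.\]\[:2\];d=/o=bot.get_obs();p=o["ee_pos"][:2] if p is None else np.array(p);d=/' h.py
python3 - <<'E'
from h import *
arc((.5515,.1475),0,3,20,.05,-.002,phi0=1.917,p=(.5343,.196))
E
```

```text
phi0 1.917 0.0514595958009777
1.8 7.2 2.0 0 0 0 10; 4.0 14.4 2.0 0 0 0 10; 5.1 21.8 2.0 0 0 0 10; 5.1 29.3 2.0 0 0 0 10; 3.9 36.7 2.0 0 0 0 10; 1.7 43.9 2.0 0 0 0 10; -1.6 50.6 2.0 0 0 0 10; -5.9 56.8 2.0 0 0 0 10; -11.0 62.2 2.0 0 0 0 10; -16.9 66.9 2.0 0 0 0 10; -23.4 70.6 2.0 0 0 0 10; -30.4 73.3 2.0 0 0 0 10; -37.7 74.9 2.0 0 0 0 10; -45.2 75.4 2.0 0 0 0 10; -52.6 74.7 2.0 0 0 0 10; -59.9 73.0 2.0 0 0 0 10; -66.9 70.2 2.0 0 0 0 10; -73.3 66.4 2.0 0 0 0 10; -79.1 61.7 2.0 0 0 0 10; -84.2 56.1 2.0 0 0 0 10
```

Call:
{"api": "carry_out", "payload": {"moves": "1.8 7.2 1.5 0 0 0 10; 4 14.4 2 0 0 0 10; 5 21.8 2 0 0 0 10; 5 29.3 2 0 0 0 10; 4 36.7 2 0 0 0 10; 1.7 44 2 0 0 0 10; -1.6 50.6 2 0 0 0 10; -6 56.8 2 0 0 0 10; -11 62.2 2 0 0 0 10; -17 67 2 0 0 0 10; -23.4 70.6 2 0 0 0 10; -30.4 73.3 2 0 0 0 10; -37.7 75 2 0 0 0 10; -45 75.4 2 0 0 0 10"}}

```text
time: 6.05
ee_pos: [0.6011, 0.1386, 0.2144]
tcp_rot: [-179.9, -0.1, 80.1]
wrist_force: [-6.7, 4.8, 1.8]
opening: 0.0189
grasp_force: 27.7
```

```bash
python3 - <<'E'
from h import *
d=bot.get_obs();d=d['ee_pos'][:2]-np.array([.5515,.1475]);print(d,np.hypot(*d),np.arctan2(d[1],d[0]))
E
```

```text
[ 0.04956258 -0.00885634] 0.05034763523044968 -0.17682373641777305
```

```bash
python3 - <<'E'
from h import *
arc((.551,.1475),0,2.7,18,.05,0,phi0=-.177,p=(.6008,.1387))
E
```

```text
phi0 -0.177 0.050571533494644945
-7.6 -1.2 -0.0 0 0 0 10; -14.9 -2.9 -0.0 0 0 0 10; -21.8 -5.6 -0.0 0 0 0 10; -28.3 -9.4 -0.0 0 0 0 10; -34.1 -14.1 -0.0 0 0 0 10; -39.2 -19.6 -0.0 0 0 0 10; -43.4 -25.9 -0.0 0 0 0 10; -46.6 -32.6 -0.0 0 0 0 10; -48.7 -39.8 -0.0 0 0 0 10; -49.8 -47.2 -0.0 0 0 0 10; -49.7 -54.7 -0.0 0 0 0 10; -48.6 -62.1 -0.0 0 0 0 10; -46.3 -69.3 -0.0 0 0 0 10; -43.0 -76.0 -0.0 0 0 0 10; -38.7 -82.1 -0.0 0 0 0 10; -33.5 -87.6 -0.0 0 0 0 10; -27.6 -92.2 -0.0 0 0 0 10; -21.1 -95.9 -0.0 0 0 0 10
```

Call:
{"api": "carry_out", "payload": {"moves": "-7.6 -1.2 0 0 0 0 10; -15 -3 0 0 0 0 10; -21.8 -5.6 0 0 0 0 10; -28.3 -9.4 0 0 0 0 10; -34 -14 0 0 0 0 10; -39.2 -19.6 0 0 0 0 10; -43.4 -26 0 0 0 0 10; -46.6 -32.6 0 0 0 0 10; -48.7 -40 0 0 0 0 10; -49.8 -47.2 0 0 0 0 10; -49.7 -54.7 0 0 0 0 10; -48.6 -62 0 0 0 0 10; -46.3 -69.3 0 0 0 0 10; -43 -76 0 0 0 0 10; -38.7 -82 0 0 0 0 10; -33.5 -87.6 0 0 0 0 10"}}

```text
time: 7.65
ee_pos: [0.5088, 0.1207, 0.2144]
tcp_rot: [180.0, 0.0, 80.0]
wrist_force: [8.1, 1.4, 1.2]
opening: 0.0189
grasp_force: 27.6
```

```bash
python3 - <<'E'
from h import *
o=bot.get_obs();d=o['ee_pos'][:2]-np.array([.551,.1475]);print(o['wrist_force'],np.hypot(*d),np.arctan2(d[1],d[0]))
s=bot.camera('side')['img']
cv2.imwrite('pics/s2.png',cv2.resize(s[185:270,270:350],None,fx=6,fy=6,interpolation=2)[...,::-1])
# commanded: 
x,y=-.0335,-.0876
p=np.array([.6008+x*.172+y*.985,.1387+x*.985-y*.172]);print(p)
arc((.551,.1475),0,3,20,.05,0,phi0=-.177-2.4,p=p)
E
```

```text
[8.11899635 1.39487713 1.20139059] 0.04997726488251504 -2.5757999800072597
[0.508752  0.1207697]
phi0 -2.577 0.049994024063781915
5.9 -4.6 -0.0 0 0 0 10; 12.4 -8.3 -0.0 0 0 0 10; 19.4 -10.9 -0.0 0 0 0 10; 26.7 -12.5 -0.0 0 0 0 10; 34.2 -13.0 -0.0 0 0 0 10; 41.7 -12.3 -0.0 0 0 0 10; 49.0 -10.6 -0.0 0 0 0 10; 55.9 -7.7 -0.0 0 0 0 10; 62.3 -3.9 -0.0 0 0 0 10; 68.1 0.8 0.0 0 0 0 10; 73.2 6.4 0.0 0 0 0 10; 77.3 12.7 0.0 0 0 0 10; 80.4 19.5 0.0 0 0 0 10; 82.5 26.6 0.0 0 0 0 10; 83.5 34.1 0.0 0 0 0 10; 83.4 41.6 0.0 0 0 0 10; 82.2 49.0 0.0 0 0 0 10; 79.8 56.1 0.0 0 0 0 10; 76.5 62.8 0.0 0 0 0 10; 72.1 68.9 0.0 0 0 0 10
```

View pics/s2.png

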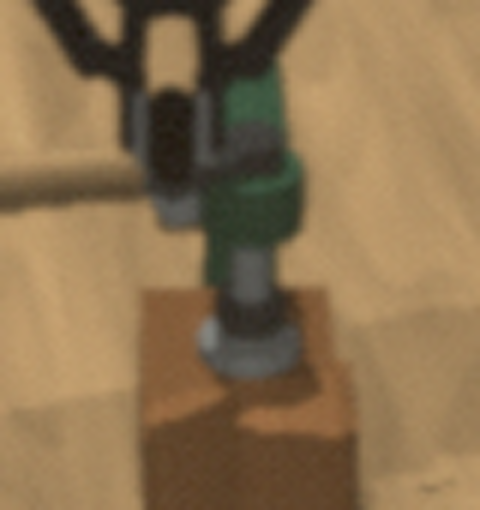

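The side crop shows the foot at ≈(250,350), still just short of the rail. I'll continue in shorter pieces and watch the forces.

Call:
{"api": "carry_out", "payload": {"moves": "5.9 -4.6 0 0 0 0 10; 12.4 -8.3 0 0 0 0 10; 19.4 -11 0 0 0 0 10; 26.7 -12.5 0 0 0 0 10; 34.2 -13 0 0 0 0 10; 41.7 -12.3 0 0 0 0 10; 49 -10.6 0 0 0 0 10"}}

```text
time: 8.4
ee_pos: [0.507, 0.1702, 0.2143]
tcp_rot: [180.0, 0.1, 80.0]
wrist_force: [4.9, -6.1, 1.9]
opening: 0.0192
grasp_force: 27.7
```

Call:
{"api": "carry_out", "payload": {"moves": "6.9 2.9 0 0 0 0 10; 13.3 6.7 0 0 0 0 10; 19 11.4 0 0 0 0 10"}}

```text
time: 8.7
ee_pos: [0.521, 0.1869, 0.2143]
tcp_rot: [-180.0, 0.1, 80.0]
wrist_force: [0.5, -7.5, 3.6]
opening: 0.0189
grasp_force: 27.8
```

Call:
{"api": "carry_out", "payload": {"moves": "5.1 5.6 0 0 0 0 10; 9.2 11.9 0 0 0 0 10; 12.3 18.7 0 0 0 0 10"}}

```text
time: 9.0
ee_pos: [0.5419, 0.1963, 0.2143]
tcp_rot: [-179.9, 0.0, 80.1]
wrist_force: [-2.7, -3.9, 4.3]
opening: 0.0192
grasp_force: 27.9
```

Call:
{"api": "carry_out", "payload": {"moves": "2.1 7.1 0 0 0 0 10; 3.1 14.6 0 0 0 0 10"}}

```text
time: 9.2
ee_pos: [0.5507, 0.1973, 0.214]
tcp_rot: [-179.1, 0.1, 80.2]
wrist_force: [-62.5, 5.4, 23.9]
opening: 0.0188
grasp_force: 35.0
```

```bash
python3 - <<'E'
from h import *
o=bot.get_obs();d=o['ee_pos'][:2]-np.array([.551,.1475]);a=np.arctan2(d[1],d[0]);print(o['wrist_force'],np.hypot(*d),a,'lag',a-(-.177-2.4-2.25+2*np.pi))
s=bot.camera('side')['img']
cv2.imwrite('pics/s3.png',cv2.resize(s[185:270,270:350],None,fx=6,fy=6,interpolation=2)[...,::-1])
E
```

```text
[-62.47206757   5.44155832  23.85222777] 0.04983819703391043 1.5762055042658936 lag 0.12002019708630729
```

View pics/s3.png

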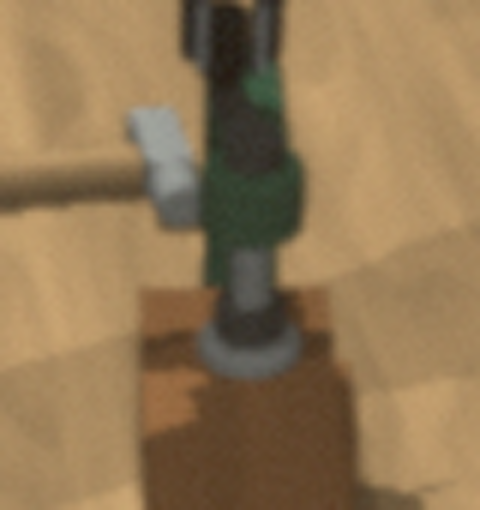

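The 62 N reaction shows the crank is at its hard stop, and the foot is on the rail. I'll back off about 0.3 rad to remove the load, release and rise.

Call:
{"api": "carry_out", "payload": {"moves": "-1.5 -8 0 0 0 0 10; -3.5 -15 0 0 0 0 10; -5.5 -20 0 0 0 0 10; -5.5 -20 0 0 0 0 10; -5.5 -20 0 0 0 0 45; -5.5 -20 0 0 0 0 45; -5.5 -20 0 0 0 0 45; -5.5 -20 0 0 0 0 45; -5.5 -20 -20 0 0 0 45; -5.5 -20 -60 0 0 0 45; -5.5 -20 -100 0 0 0 45; -5.5 -20 -120 0 0 0 45"}}

```text
time: 10.45
ee_pos: [0.5366, 0.1946, 0.3377]
tcp_rot: [179.8, -0.1, 80.0]
wrist_force: [-0.1, 0.1, 0.3]
opening: 0.0449
grasp_force: 0.0
```

```bash
python3 - <<'E'
from h import *
go([.48,-.20,.36],-11)
E
```

```text
shift [-398.4   12.6  -22.9] rot [ 0.1 -0.2 91. ]
```

```bash
python3 - <<'E'
from h import *
go([.47,-.31,.34],-11)
E
```

```text
shift [-508.6   21.7   -3.1] rot [ 0.1 -0.2 91. ]
```

Call:
{"api": "carry_out", "payload": {"moves": "-509 22 -3 0 0 45 60; -509 22 -3 0 0 91 60; -509 22 -3 0 0 91 60; -509 22 -3 0 0 91 60; -509 22 -3 0 0 91 60; -509 22 -3 0 0 91 60; -509 22 -3 0 0 91 60; -509 22 -3 0 0 91 60; -509 22 -3 0 0 91 60; -509 22 -3 0 0 91 60; -509 22 -3 0 0 91 60; -509 22 -3 0 0 91 60; -509 22 -3 0 0 91 60; -509 22 -3 0 0 91 60; -509 22 -3 0 0 91 60; -509 22 -3 0 0 91 60"}}

```text
time: 12.05
ee_pos: [0.4704, -0.3095, 0.3376]
tcp_rot: [180.0, -0.0, -10.8]
wrist_force: [0.7, 0.0, 0.1]
opening: 0.0602
grasp_force: 0.0
```

```bash
python3 - <<'E'
from h import *
o,c=snap('wrist','w3.png');print(o['ee_pos'],o['tcp_rot'],o['time'])
print(onz(c,[(0,0),(639,0),(0,479),(639,479)],.1,o))
E
```

```text
[ 0.4704     -0.30953978  0.33761211] [ 1.79990663e+02 -2.66003050e-02 -1.08291425e+01] 12.05
[[ 0.67581361 -0.08772607  0.1       ]
 [ 0.58052502 -0.58713054  0.1       ]
 [ 0.2050428   0.13369058  0.1       ]
 [ 0.06116915 -0.61851504  0.1       ]]
```

View pics/w3.png

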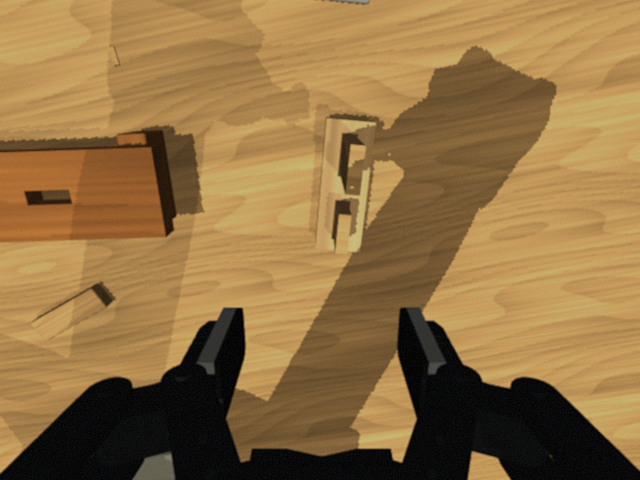

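The stand is at ≈(348,185) with the long key at the upper end (top face ≈(357,165)) and the slot at ≈(48,197). I'll spend the last view on an enlarged crop of both.

```bash
python3 - <<'E'
import cv2,numpy as np
im=cv2.imread('pics/w3.png')
z=np.zeros((600,800,3),np.uint8)
a=cv2.resize(im[125:200,325:385],None,fx=8,fy=8,interpolation=cv2.INTER_CUBIC);z[:600,:480]=a
b=cv2.resize(im[182:212,15:75],None,fx=5,fy=5,interpolation=cv2.INTER_CUBIC);z[:150,490:790]=b
b=cv2.resize(im[190:260,320:380],None,fx=5,fy=5,interpolation=cv2.INTER_CUBIC);z[200:550,490:790]=b
cv2.imwrite('pics/z4.png',z)
E
```

```text
(no output)
```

View pics/z4.png

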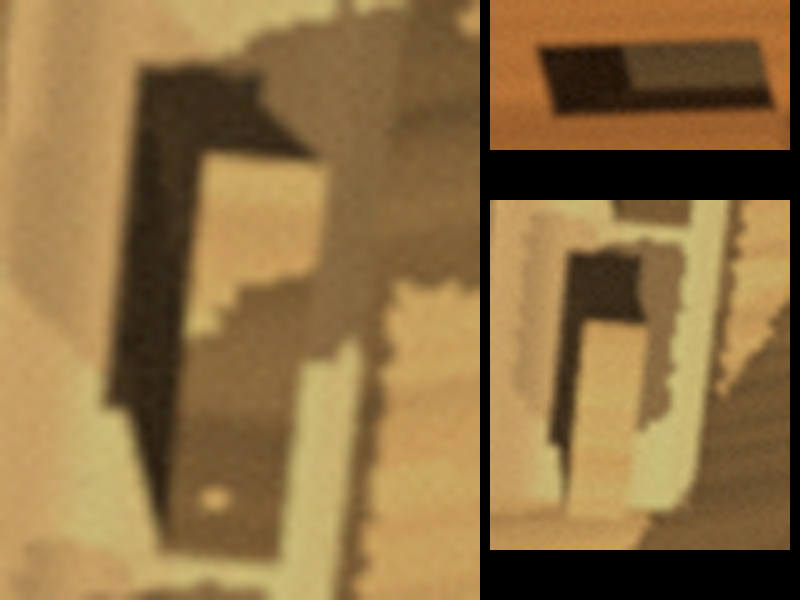

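The enlarged crop shows the long key's top-face corners at (203,152), (330,160), (282,560), (165,550), and the slot mouth at (538,45), (760,40), (775,107), (555,115).

```bash
python3 - <<'E'
from h import *
np.set_printoptions(suppress=True,precision=4)
o=bot.get_obs();c=bot.camera('wrist')
k=np.array([(203,152),(330,160),(282,560),(165,550)])/8+[325,125]
K=onz(c,k,.142,o);print(K,K.mean(0)); e=(K[0]+K[1]-K[2]-K[3])/2;w=(K[1]-K[0]+K[2]-K[3])/2;print('len',np.hypot(*e[:2]),np.degrees(np.arctan2(e[1],e[0])),'thk',np.hypot(*w[:2]),np.degrees(np.arctan2(w[1],w[0])))
s=np.array([(538,45),(760,40),(775,107),(555,115)],float);s=np.c_[(s[:,0]-490)/5+15,s[:,1]/5+182]
S=onz(c,s,.074,o);print(S,S.mean(0));e=(S[0]+S[3]-S[1]-S[2])/2;print('slot',np.hypot(*e[:2]),np.degrees(np.arctan2(e[1],e[0])), [np.linalg.norm(S[0]-S[3]),np.linalg.norm(S[1]-S[2])])
go([*K.mean(0)[:2],.24],-11)
E
```

```text
[[ 0.5175 -0.3411  0.142 ]
 [ 0.5144 -0.3532  0.142 ]
 [ 0.4759 -0.3423  0.142 ]
 [ 0.4791 -0.3307  0.142 ]] [ 0.4967 -0.3418  0.142 ]
len 0.039839664599743516 -15.42557745399386 thk 0.01223202181774959 -105.05303670959421
[[ 0.526  -0.0224  0.074 ]
 [ 0.5187 -0.0657  0.074 ]
 [ 0.5054 -0.0634  0.074 ]
 [ 0.5121 -0.0198  0.074 ]] [ 0.5156 -0.0428  0.074 ]
slot 0.04401410911916752 80.87799010736308 [np.float64(0.014129554640956164), np.float64(0.013498386748359278)]
shift [31.9 26.4 97.5] rot [ 0.  -0.   0.1]
```

```bash
python3 - <<'E'
from h import *
go([.4967,-.3418,.117],-15.3)
E
```

```text
shift [ 31.9  26.3 220.5] rot [ 0.  -0.   4.4]
```

Call:
{"api": "carry_out", "payload": {"moves": "32 26.5 40 0 0 4.4 45; 32 26.5 80 0 0 4.4 45; 32 26.5 120 0 0 4.4 45; 32 26.5 150 0 0 4.4 45; 32 26.5 170 0 0 4.4 45; 32 26.5 190 0 0 4.4 45; 32 26.5 205 0 0 4.4 45; 32 26.5 216 0 0 4.4 45; 32 26.5 220 0 0 4.4 45; 32 26.5 220 0 0 4.4 45; 32 26.5 220 0 0 4.4 45"}}

```text
time: 13.25
ee_pos: [0.4968, -0.3427, 0.1182]
tcp_rot: [180.0, -0.1, -15.4]
wrist_force: [0.5, -0.2, -0.7]
opening: 0.0451
grasp_force: 0.0
```

```bash
python3 - <<'E'
from h import *
go([.4967,-.3418,.117],-15.3)
E
```

```text
shift [-0.4 -0.9  1.2] rot [ 0.  -0.1 -0.1]
```

Call:
{"api": "carry_out", "payload": {"moves": "0 -0.5 0 0 0 0 20; 0 -0.5 0 0 0 0 16; 0 -0.5 0 0 0 0 8; 0 -0.5 0 0 0 0 5; 0 -0.5 0 0 0 0 5; 0 -0.5 0 0 0 0 5; 0 -0.5 0 0 0 0 5; 0 -0.5 0 0 0 0 5", "force": 30}}

```text
time: 14.05
ee_pos: [0.4968, -0.3422, 0.1178]
tcp_rot: [180.0, -0.1, -15.4]
wrist_force: [0.1, 1.0, 5.0]
opening: 0.0115
grasp_force: 33.2
```

Call:
{"api": "carry_out", "payload": {"moves": "0 -0.5 -5 0 0 0 5; 0 -0.5 -15 0 0 0 5; 0 -0.5 -30 0 0 0 5; 0 -0.5 -50 0 0 0 5; 0 -0.5 -75 0 0 0 5; 0 -0.5 -100 0 0 0 5; 0 -0.5 -120 0 0 0 5; 0 -0.5 -130 0 0 0 5; 0 -0.5 -130 0 0 0 5; 0 -0.5 -130 0 0 0 5; 0 -0.5 -130 0 0 0 5"}}

```text
time: 15.15
ee_pos: [0.4965, -0.3414, 0.246]
tcp_rot: [-180.0, 0.1, -15.4]
wrist_force: [0.0, 0.7, -0.7]
opening: 0.0117
grasp_force: 32.4
```

```bash
python3 - <<'E'
from h import *
go([.516,-.0428,.225],-99.1)
E
```

```text
shift [ -60.2 -293.1   21.3] rot [ 0.   0.1 83.7]
```

Call:
{"api": "carry_out", "payload": {"moves": "-8 -40 0 0 0 8 5; -16 -80 0 0 0 16 5; -24 -120 0 0 0 24 5; -32 -160 0 0 0 32 5; -40 -200 0 0 0 40 5; -48 -235 0 0 0 48 5; -54 -265 0 0 0 56 5; -58 -280 0 0 0 64 5; -60 -290 0 0 0 72 5; -60 -293 0 0 0 79 5; -60 -293 0 0 0 83.7 5; -60 -293 6 0 0 83.7 5; -60 -293 14 0 0 83.7 5; -60 -293 20 0 0 83.7 5; -60 -293 20 0 0 83.7 5; -60 -293 20 0 0 83.7 5; -60 -293 20 0 0 83.7 5"}}

```text
time: 16.85
ee_pos: [0.0867, -0.2627, 0.237]
tcp_rot: [-169.3, 2.5, -82.1]
wrist_force: [-0.4, 0.7, -0.3]
opening: 0.0115
grasp_force: 32.4
```

```bash
python3 - <<'E'
from h import *
go([.516,-.0428,.195],-99.1)
o=bot.get_obs();print(o['ee_pos'],o['tcp_rot'],o['grasp_force'])
# wrist image: key & slot
c=bot.camera('wrist');T=np.linalg.inv(pose(c,o));
def pr(P):
    q=T[:3,:3]@P+T[:3,3];K=c['mtx'];return K[0,0]*q[0]/-q[2]+K[0,2],K[1,1]*-q[1]/-q[2]+K[1,2]
ca,sa=np.cos(np.radians(-9.1)),np.sin(np.radians(-9.1))
X=np.array([ca,sa,0]);Y=np.array([-sa,ca,0]);m=np.array([.516,-.0428,.074])
for a,b in((7,22),(-7,22),(-7,-22),(7,-22)):print(np.round(pr(m+a/1e3*X+b/1e3*Y)))
cv2.imwrite('pics/w5.png',c['img'][...,::-1])
# key tip end predicted
t=o['ee_pos']-[0,0,.105]
for a,b in((6,20),(-6,20),(-6,-20),(6,-20)):print('tip',np.round(pr(t+a/1e3*X+b/1e3*Y)))
im=c['img'];dump=im[::1].astype(int)
for r in range(150,330,6): print(r,[int(v) for v in im[r,280:364:6].sum(1)//3])
E
```

```text
shift [-156.7 -438.4  133. ] rot [-10.3   4.1  16.7]
[ 0.08666204 -0.26270255  0.23701299] [-169.25557835    2.52851279  -82.09095543] 32.40416765213013
[-69. 345.]
[-58. 349.]
[-62. 317.]
[-73. 313.]
tip [334. 263.]
tip [352. 270.]
tip [374. 212.]
tip [354. 205.]
150 [145, 147, 147, 140, 146, 148, 147, 150, 155, 144, 128, 77, 79, 77]
156 [147, 148, 144, 143, 147, 150, 146, 154, 154, 141, 132, 74, 77, 74]
162 [148, 153, 146, 145, 148, 152, 149, 154, 150, 136, 130, 78, 77, 83]
168 [146, 152, 145, 144, 149, 152, 148, 158, 148, 138, 124, 74, 75, 80]
174 [136, 144, 142, 139, 145, 152, 147, 154, 148, 136, 136, 98, 94, 84]
180 [122, 130, 129, 123, 129, 131, 147, 154, 142, 135, 134, 133, 127, 83]
186 [127, 131, 128, 123, 127, 129, 131, 136, 132, 133, 135, 128, 129, 87]
192 [127, 130, 126, 121, 129, 127, 130, 138, 118, 132, 132, 129, 127, 87]
198 [127, 131, 130, 123, 130, 131, 131, 133, 115, 133, 130, 126, 123, 85]
204 [131, 132, 129, 122, 130, 126, 136, 136, 117, 124, 130, 129, 119, 86]
210 [131, 130, 134, 123, 127, 128, 134, 137, 121, 113, 113, 112, 105, 67]
216 [128, 132, 132, 123, 126, 1
[... 552 characters left out ...]
 134, 46, 39, 44, 44, 42, 147, 154, 121, 97]
270 [138, 134, 124, 131, 130, 42, 46, 44, 44, 41, 150, 153, 120, 95]
276 [137, 131, 131, 128, 131, 45, 46, 45, 44, 38, 155, 153, 108, 94]
282 [136, 130, 134, 126, 122, 45, 41, 40, 44, 44, 156, 153, 124, 94]
288 [137, 128, 133, 127, 96, 39, 40, 44, 43, 44, 154, 156, 107, 94]
294 [131, 129, 136, 126, 79, 43, 41, 44, 41, 45, 156, 157, 118, 96]
300 [134, 126, 112, 108, 56, 46, 47, 48, 44, 47, 124, 128, 93, 96]
306 [135, 125, 50, 50, 47, 48, 47, 46, 48, 51, 27, 56, 47, 97]
312 [135, 110, 52, 48, 50, 48, 49, 49, 49, 46, 32, 50, 48, 97]
318 [5, 40, 48, 54, 48, 49, 46, 48, 44, 49, 39, 55, 51, 11]
324 [8, 51, 50, 53, 49, 48, 51, 47, 47, 44, 44, 52, 52, 16]
```

I had the wrist's sign wrong: q6 hit its range and the arm drifted aside, still holding the key in free air. I'll recover and turn the other way, to yaw +80.9.

```bash
python3 - <<'E'
from h import *
o=bot.get_obs();print(o['q'],o['time'],o['qd'])
go([.38,-.23,.26],-20)
E
```

```text
[-82.44316467 -31.14139545 -21.17413858 102.50557929  10.59280441
 179.94272521] 16.9 [ 3.68849448  2.85672024  2.44342028 -1.82502033  2.42594665  0.11641112]
shift [   7.9 -296.3   32.2] rot [-10.9  -3.5 -62.4]
```

Call:
{"api": "carry_out", "payload": {"moves": "0 0 0 0 0 0 5; 0 0 0 0 0 0 5"}}

```text
time: 17.1
ee_pos: [0.0879, -0.2636, 0.2377]
tcp_rot: [-169.2, 2.5, -81.9]
wrist_force: [-0.3, -0.1, -0.5]
opening: 0.0118
grasp_force: 32.4
```

```bash
python3 - <<'E'
from h import *
go([.38,-.23,.26],-20)
E
```

```text
shift [   6.9 -292.9   32.9] rot [-11.1  -3.6 -61.9]
```

Call:
{"api": "carry_out", "payload": {"moves": "0 -30 3 -1.5 -0.5 -8 5; 1 -60 7 -3 -1 -16 5; 2 -95 10 -4.5 -1.5 -24 5; 3 -130 14 -6 -2 -32 5; 4 -165 18 -7 -2.5 -40 5; 5 -200 22 -8.5 -3 -48 5; 6 -235 26 -10 -3.3 -55 5; 7 -265 30 -11 -3.6 -62 5; 7 -285 32 -11 -3.6 -62 5; 7 -293 33 -11 -3.6 -62 5; 7 -293 33 -11 -3.6 -62 5; 7 -293 33 -11 -3.6 -62 5; 7 -293 33 -11 -3.6 -62 5; 7 -293 33 -11 -3.6 -62 5"}}

```text
time: 18.5
ee_pos: [0.3794, -0.2303, 0.2605]
tcp_rot: [-180.0, -0.1, -20.0]
wrist_force: [-0.2, -0.1, -0.9]
opening: 0.0117
grasp_force: 32.4
```

```bash
python3 - <<'E'
from h import *
o=bot.get_obs();print(o['q'],o['time'])
go([.516,-.0428,.225],80.9)
E
```

```text
[-3.12785145e+01 -9.23268120e+00 -2.33913078e+00  9.68276553e+01
  3.00087994e-02  1.68733661e+02] 18.5
shift [  64.2 -222.9   35.6] rot [ 1.000e-01 -1.000e-01 -1.009e+02]
```

Call:
{"api": "carry_out", "payload": {"moves": "6 -20 0 0 0 -8 5; 12 -40 0 0 0 -16 5; 18 -60 0 0 0 -24 5; 24 -80 0 0 0 -32 5; 29 -100 0 0 0 -40 5; 35 -120 0 0 0 -48 5; 41 -140 0 0 0 -56 5; 47 -160 0 0 0 -64 5; 52 -180 0 0 0 -72 5; 57 -200 0 0 0 -80 5; 62 -215 5 0 0 -88 5; 64 -222 15 0 0 -96 5; 64 -223 25 0 0 -101 5; 64 -223 33 0 0 -101 5; 64 -223 35.5 0 0 -101 5; 64 -223 35.5 0 0 -101 5; 64 -223 35.5 0 0 -101 5"}}

```text
time: 20.2
ee_pos: [0.5162, -0.0425, 0.2254]
tcp_rot: [179.9, -0.0, 81.0]
wrist_force: [-0.0, -0.4, -0.6]
opening: 0.012
grasp_force: 32.4
```

```bash
cat > look.py <<'E'
from h import *
o=bot.get_obs();c=bot.camera('wrist');im=c['img']
print(o['ee_pos'],o['tcp_rot'],o['q'][5],o['wrist_force'])
go([.516,-.0428,.195],80.9)
T=np.linalg.inv(pose(c,o))
def pr(P):
    q=T[:3,:3]@P+T[:3,3];K=c['mtx'];return K[0,0]*q[0]/-q[2]+K[0,2],K[1,1]*q[1]/q[2]+K[1,2]
ca,sa=np.cos(np.radians(-9.1)),np.sin(np.radians(-9.1))
X=np.array([ca,sa,0]);Y=np.array([-sa,ca,0]);m=np.array([.516,-.0428,.074])
for a,b in((7,22),(-7,22),(-7,-22),(7,-22)):print('slot',np.round(pr(m+a/1e3*X+b/1e3*Y)))
t=o['ee_pos']-[0,0,.105]
for a,b in((6,20),(-6,20),(-6,-20),(6,-20)):print('tip',np.round(pr(t+a/1e3*X+b/1e3*Y)))
for r in range(120,310,6): print(r,' '.join('%3d'%v for v in im[r,285:357:4].sum(1)//3))
cv2.imwrite('pics/w6.png',im[...,::-1])
E
python3 look.py
```

```text
[ 0.51623347 -0.04252684  0.22539059] [ 1.79916946e+02 -1.67069965e-02  8.09501313e+01] 94.33517701163144 [-0.02458764 -0.43554168 -0.59675997]
shift [-0.4 -0.3 30.5] rot [ 0.1 -0.   0.1]
slot [331. 197.]
slot [311. 197.]
slot [312. 255.]
slot [331. 255.]
tip [332. 217.]
tip [312. 217.]
tip [312. 278.]
tip [331. 278.]
120  95  96  90  87  86  85  91  90  93 103 100 102  96  98  99  99  94  94
126  93  94  92  90  89  85  85  89  92 100 100 101  99  94  97 100  98  96
132  94  92  92  88  90  88  89  89  95 103  96  99  98  99 100  97  95  93
138  94  96  90  88  88  86  85  86  91 102  95  99  97  93 101 100  97  96
144  95  96  90  88  89  85  90  90  90 100  95 100 103  94 100  97  95  95
150  91  94  90  89  85  83  87  90  91  99  96  98  96  96  97  97  94  96
156  95  93  91  91  87  85  84  92  92 100  98  98  96  99 101  96  95  95
162  95  95  92  88  88  88  89  86  91 102  98 100 100  94 101  97  95  93
168  95  97  94  87  86  86  82  91  90 103  94 102  98 100  99  91  94  95
174 106 110 105 102  93  82  87  90 100 103  96 101  96  94  99  92  95  93
180 108 110 105 104 
[... 951 characters left out ...]
  61  62  74 106
258  99 109 109 107 105  98  55  58  54  52  57  53  52  61  65  67  57  75
264 103 107 111 108 106 100  52  57  55  56  55  52  60  61  62  62  64  64
270  99  87  69  64  62  57  55  58  52  55  58  56  57  56  62  60  62  59
276  60  60  63  61  60  54  52  55  58  55  54  54  58  54  61  62  65  63
282  58  57  64  60  58  53  54  52  55  53  54  56  53  57  66  61  64  58
288  60  62  67  60  60  54  55  50  52  52  56  51  55  58  66  63  61  60
294  55  60  60  63  60  57  54  53  53  53  48  57  55  54  61  60  64  57
300  57  53  60  60  57  59  60  58  62  58  63  61  62  64  57  54  55  57
306  60  63  63  66  46  61  62  63  58  58  60  60  59  65  36  51  66  60
```

The predicted slot and tip edges match the picture to within about 1 px, so I'll lower in slowly.

Call:
{"api": "carry_out", "payload": {"moves": "-0.2 -0.2 8 0 0 0 5; -0.2 -0.2 18 0 0 0 5; -0.2 -0.2 28 0 0 0 5; -0.2 -0.2 34 0 0 0 5; -0.2 -0.2 38 0 0 0 5; -0.2 -0.2 42 0 0 0 5; -0.2 -0.2 46 0 0 0 5; -0.2 -0.2 50 0 0 0 5; -0.2 -0.2 54 0 0 0 5; -0.2 -0.2 54 0 0 0 5; -0.2 -0.2 54 0 0 0 5"}}

```text
time: 21.35
ee_pos: [0.5161, -0.0424, 0.1709]
tcp_rot: [180.0, -0.0, 81.1]
wrist_force: [0.4, 0.6, -0.6]
opening: 0.0117
grasp_force: 32.4
```

Call:
{"api": "carry_out", "payload": {"moves": "0 0 4 0 0 0 5; 0 0 8 0 0 0 5; 0 0 12 0 0 0 5; 0 0 16 0 0 0 5; 0 0 20 0 0 0 5; 0 0 20 0 0 0 5; 0 0 20 0 0 0 5"}}

```text
time: 22.05
ee_pos: [0.5161, -0.0424, 0.1508]
tcp_rot: [180.0, -0.0, 81.1]
wrist_force: [-0.3, 0.3, 0.1]
opening: 0.0114
grasp_force: 32.4
```

Call:
{"api": "carry_out", "payload": {"moves": "0 0 4 0 0 0 5; 0 0 8 0 0 0 5; 0 0 12 0 0 0 5; 0 0 16 0 0 0 5; 0 0 16 0 0 0 5; 0 0 16 0 0 0 5; 0 0 16 0 0 0 5; 0 0 16 0 0 0 5"}}

```text
time: 22.85
ee_pos: [0.5162, -0.0424, 0.135]
tcp_rot: [179.9, -0.0, 81.1]
wrist_force: [-0.6, -0.2, -0.1]
opening: 0.0117
grasp_force: 32.4
```

```bash
python3 - <<'E'
from h import *
o=bot.get_obs();print(o)
s=bot.camera('side');cv2.imwrite('pics/s9.png',s['img'][...,::-1])
g=cv2.imread('pics/side1.png')[...,::-1].astype(int)
# board shift check: compare edges of rail front end between start and now
a=g[285:335,290:342].sum(2);b=s['img'].astype(int)[285:335,290:342].sum(2)
print(cv2.phaseCorrelate(np.float64(a),np.float64(b)),np.abs(a-b).mean())
E
```

```text
{'time': 22.85, 'q': array([-4.69985093e+00, -2.07212589e-01, -7.79848841e+00,  8.23476629e+01,
        1.09458805e-02,  9.42489776e+01]), 'qd': array([-0.0784395 , -0.01722609,  0.07595173,  0.03448364, -0.04829865,
        0.01898224]), 'joint_efforts': array([ 3.19113378e-04, -4.69564641e+01,  4.71818769e+01, -7.96478824e-03,
        8.63382411e-04,  2.31119162e-05]), 'ee_pos': array([ 0.51620483, -0.04238704,  0.13504479]), 'tcp_rot': array([ 1.79939918e+02, -1.54398585e-02,  8.10511854e+01]), 'wrist_force': array([-0.64160547, -0.21801745, -0.07674961]), 'torque': array([ 0.00407324,  0.00733357, -0.03539239]), 'grasp_force': 32.40004599094391, 'opening': 0.011693026855074897}
((0.646198324686889, -0.9715944365292017), 0.24231171719080075) 54.94615384615385
```

The tip is at z ≈ 0.030 m, 20 mm below the rail, with no contact force on the wrist. Handing in.

```bash
python3 -c "
from workcell import bot
print(bot.job_done())"
```

```text
the job is handed in; nothing more can be done
None
```

I handed the job in at about 23 s with the rail clamped and the longer key held upright in the slot, its tip about 2 cm below the rail by calculation and no measurable side force; the judge returned no verdict.

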